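Throw the extraction isolator behind the spatter guard with the bent rod

TASK

Switch on the fume extraction before welding starts: take the bent rod from its blue rest, reach over the yellow spatter guard, hook its end behind the green slide lever and draw the lever slowly toward the robot until it is hard against its stop, finishing with a firm pull there of 8 to 15 N held for a second, and never pulling with more than 18 N. Touch the lever with the rod only, leave the red lever and the things around as they are, do not knock the guard, and lay the rod back in the two notches of its rest as you found it.

Things in the scene. Friction and masses are not known exactly. Their poses are not given: they have to be found in the camera images.
- hook_rod: Bent rod, 0.14 to 0.28 kg. Orange flat handle 112 mm long (own x), 14 wide (y), 22 tall (z); origin at the handle's centre. A 9 mm round steel shank runs on from its front along +x and bends square down (-z) at x = 175 mm. Starts level in the rest, z up, leg hanging free; grip it from above across the 14 mm, between the rest's posts (76 mm of bare handle, free space beneath).
- hook_tip (a point): Lower end of the rod's bent leg, on the leg's centre line (x 175, y 0, z -95 mm in the rod's frame); the leg is 10 mm thick over its rubber sleeve.
- rest: Blue rod rest fixed to the bench, base 140 x 80 mm, origin at its underside centre, +x the way the rod points. Two posts at x = -43 and +43 mm, 10 mm thick, 40 wide, each with an open notch 22 mm wide, floor 115 mm and walls to 132 mm above the bench, then lips flaring outward to about 143 mm.
- seat (a point): Where the handle's centre (the rod's origin) lies when the rod rests in the middle of both notches, 126 mm above the bench. The rod may start up to 8 mm off along its length.
- guard: Yellow sheet-metal spatter guard fixed to the bench, base plate 180 x 260 mm, origin at its underside on the mid line, 95 mm behind its front edge, own x away from the robot. Front wall at x = -70 mm, 4 mm thick, 236 wide, top edge 108 mm above the bench; side wings at y = -118 and +118 mm run back to x = 45 mm, top 83 mm. Open above and at the rear; the two lever boxes stand inside.
- box_green: Grey isolator box of the green lever, fixed inside the guard, 104 (x) x 64 (y) mm, origin at its underside centre, 6 mm above the bench, top 38 mm above the bench, axes as the guard's within 0.03 rad. Its lever slides along its -x, toward the guard's front wall (ON). The stop is hidden, set anywhere from 15 to 33 mm along -x of the origin: feel for it. The red box is 100 mm to one side.
- lever_green: Green lever; origin at its knob centre, 61 mm above the bench: a flat upright block 12 mm along the slide (own x, as the box's), 34 mm across it, 44 to 78 mm above the bench. It starts 25 to -9 mm along the box's x from the box's origin and slides along -x for 24 to 40 mm. About 4 N of friction and up to 1.6 N of spring resist it; at the stop the force climbs steeply. It stays where it is left.
- lever_red: Red lever, same make; origin at the centre of its knob. Leave it alone.
- can: Tin can with electrode stubs, 73 mm across, 148 mm tall, loose, beside the guard; origin at its underside. Leave it alone.
- bolt: Loose steel hex bolt, 22 x 59 x 25 mm, lying on the bench. Leave it alone.
- offcut_pipe: Loose upright steel pipe offcut, 48 mm across, 55 mm tall. Leave it alone.
Things that resemble listed ones, but are neither listed nor needed, are in the scene too. Of the things that look like the rest, the larger one is meant.

How it is judged:
By the outcome, as a careful person would: the job done as asked, in the order asked, and still so for the second after the job is handed in, with the robot touching nothing.
It also fails if it takes over 61 s, if anything falls off the work surface, if the arm or the gripper's body presses on something with over 40 N, if the wrist force passes 120 N, or if a joint passes its speed limit or range.

ROBOT

A 7-joint arm with a two-finger parallel gripper is mounted at the origin on the work surface; the furniture and walls round the work are solid. World frame = base frame: x ahead of the robot, y to its left, z up, the work surface at z = 0. Lengths are in m, angles in rad, forces in N, time in s.
With the tool pointing down it reaches from about 0.4 to 0.85 m from the base axis. Payload 10.4 kg.
Tool frame: the origin (TCP) lies on the centre line of the jaws, within the pads' length; the fingertips stand 11 mm ahead of it and the grasp point (between the pads) lies 8 mm behind it (tip_reach is the distance from the TCP to the fingertips, in m); z points along the fingers, y is the line along which they close (so a half turn about z gives the same grasp; the last joint's range is limited). The gripper opens to 85 mm and grips with 20 to 120 N. Pads are 22 mm wide; open, the fingers measure 114 mm over their backs; the gripper's body (76 mm by 85 mm) begins 54 mm behind the grasp point. The pads swing forward as they close: fully open they stand 13 mm farther back than shut.
Start: joints at [-1.19, 0.332, -0.065, 1.46, 0.022, 1.35, -0.088], TCP at [0.246, 0.575, 0.242] pointing down, gripper open.
Joint ranges: [-2.6, 2.6], [-0.5, 2.12], [-1.47, 1.34], [0.16, 2.42], [-1.27, 4.41], [0.06, 2.06], [-2.6, 2.6]. Speed limits (rad/s): [2.22, 2.22, 2.79, 2.79, 3.14, 3.14, 3.14].

INTERFACE

Orientations are given as a unit quaternion [x, y, z, w].
In Python, from workcell import get_obs, camera, hand_in, tip_reach gives the robot as it stands. The module is installed in compiled form; this text tells all that it offers.
- The arm moves only by the tool move_arm, never from a script. Its argument "plan" is a list of rows, each an object with "delta_pos": the shift along the tool's x, y, z in fractions of the full range, 1 being 0.6 m, a list of three; "turn": the turn, a rotation vector about the tool's x, y, z in fractions of the full range, 1 being 4 rad, a list of three; "fingers": the closure, from 0 (fully open) to 1 (shut). A call has 1 to 12 rows; each row is the pose to reach, as a shift and turn from the pose commanded when the call began, along the tool's axes at that moment; what a row does not reach only later rows make up. A row lasts 1/8 s, in which the tool goes at most 62.5 mm and 10.7 degrees, less where a joint would pass 70% of its speed; a pose out of reach is approached as far as the arm can. No shift or turn number may pass 1 either way. A call with a gripper value outside its range is refused whole. The fingers move at their own pace and stop on an object; "force" is the grip in N (left out, the last holds). Time passes only in rows, so rows that repeat a pose let the fingers close. It gives the time, the measured TCP pose, the force, the opening and the grip force at its end, in the units of the state.
- get_obs(): the state, without advancing time (a new reading comes with each control period).
- camera(name): name is "scene" or "top" or "wrist"; returns a dict with "color" (400x640x3 uint8, red, green, blue), "range_z" (400x640 float32, m along the optical axis (not along the pixel's ray), 0 where there is no reading), "fx", "fy", "cx", "cy" (pixels), "R" (3x3) and "t" (3): a world point X has camera coordinates R X + t; the wrist camera has in their place "tool_from_camera" (4x4, takes a point from camera to tool coordinates, whose origin is the TCP and whose axes are the flange's). Camera axes: x right, y down, z forward; pixel columns grow to the right and rows downward; lengths in m; the calibration is good to about 2 mm. A picture is of the moment at which its call begins: read the wrist's pose just before it.
- hand_in(): hands the job in; it is judged then, once.
The state is a dict: "clock": time; "joint_pos": joint angles; "joint_velocities": joint speeds; "tau": joint torques, N m; "position": TCP position; "ee_rot": TCP orientation; "ft_force": force on the tool from outside, world axes, zero at the start; "torque": the same for the moment, N m; "grip_width": opening from 0.0 (shut) to 1.0 (fully open); "grasp_force": force on a finger pad.
Only numpy, scipy, OpenCV 4.12 (cv2) and the standard library are available. Lean on these libraries where they do the work, as an engineer would, in place of code of your own. Each camera call takes 0.05 s, during which the arm holds its last target. There are 200 camera calls.

## Working session

There is one attempt and no reset: what is moved stays moved. The work goes in short steps, Python scripts to look and compute and a tool call to move; the robot and the scene stay as the last step left them, time stands still between calls to the robot, and variables do not carry over. Pictures are saved under pics/ and viewed, at most 10 in all, crops included, and the job is handed in when it is done.

Besides the shell and the picture viewer there is one more tool, called after "Call:" as a command line: name --argument value ..., lists and objects as JSON in quotes. move_arm: Moves the arm, as the interface text tells. Its arguments: {"type":"object","properties":{"plan":{"type":"array","items":{"type":"object","properties":{"delta_pos":{"type":"array","items":{"type":"number"}},"turn":{"type":"array","items":{"type":"number"}},"fingers":{"type":"number"}}}},"force":{"type":"number"}},"required":["plan"]}

```bash
mkdir -p pics
python3 - <<'E'
from workcell import *
import cv2,pickle,numpy as np
o=get_obs();print({k:np.round(v,4) for k,v in o.items()},tip_reach)
for n in("scene","top"):
    c=camera(n);pickle.dump(c,open(n+'.pkl','wb'));cv2.imwrite(f'pics/{n}.png',c['color'][...,::-1])
    print(n,c['fx'],c['cx'],c['cy'],np.round(c['R'],3).tolist(),np.round(c['t'],3))
E
```

```text
{'clock': np.float64(0.0), 'joint_pos': array([-1.1896,  0.3329, -0.0647,  1.4609,  0.0216,  1.3499, -0.0885]), 'joint_velocities': array([-0.0005, -0.0006,  0.002 ,  0.0004,  0.    , -0.0015, -0.0018]), 'tau': array([-5.00000e-04, -6.25451e+01,  4.87000e-02, -3.91612e+01,
        1.61000e-02,  1.00000e-02,  0.00000e+00]), 'position': array([0.2454, 0.5744, 0.2415]), 'ee_rot': array([ 2.005e-01,  9.797e-01, -7.000e-04, -1.000e-04]), 'ft_force': array([ 0.5539,  0.4852, -0.4994]), 'torque': array([-0.0049,  0.014 ,  0.0055]), 'grasp_force': np.float64(0.0), 'grip_width': np.float64(1.0006)} 0.011
scene 386.275014368232 321.4298873195999 199.7638232953237 [[0.469, -0.883, -0.002], [-0.554, -0.293, -0.779], [0.688, 0.367, -0.626]] [-0.306  0.337  0.601]
top 456.1585083409151 315.7754184574976 198.337892403539 [[-0.017, -1.0, -0.006], [-0.982, 0.018, -0.188], [0.188, 0.002, -0.982]] [-0.053  0.521  1.201]
```

View pics/scene.png

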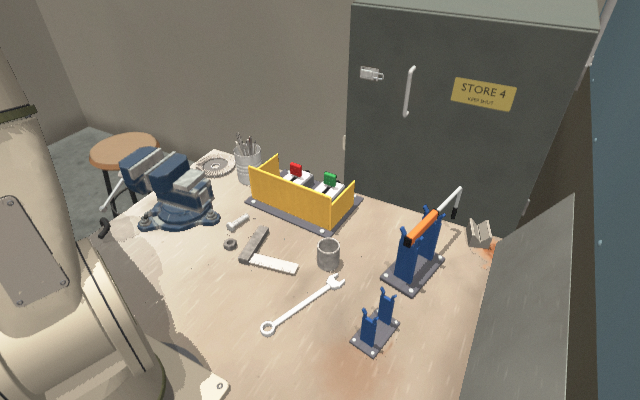

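View pics/top.png

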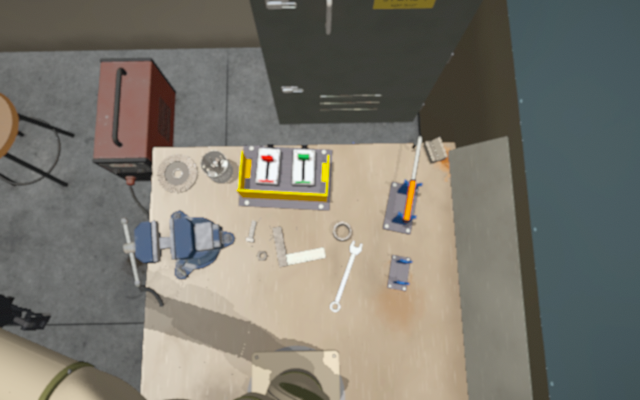

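Scene view: the rod with its orange handle lies in the larger blue rest, at scene (421,225) / top (411,203). The smaller, empty blue rest at scene (376,325) / top (400,272) is the decoy. The green lever is at scene (330,178) / top (303,170), and the red lever is at scene (296,169) / top (267,170). I'll confirm with one crop and measure.

```bash
cat > h.py <<'E'
import numpy as np,cv2,pickle
def pts(c,m):
    v,u=np.nonzero(m&(c['range_z']>0)); z=c['range_z'][v,u]
    P=np.c_[(u-c['cx'])/c['fx']*z,(v-c['cy'])/c['fy']*z,z]
    return (P-c['t'])@c['R'], u, v
def mask(c,name):
    h=cv2.cvtColor(c['color'],cv2.COLOR_RGB2HSV).astype(int);H,S,V=h[...,0],h[...,1],h[...,2]
    r=dict(orange=(5,18),yellow=(21,32),green=(50,80),blue=(100,120))
    if name=='red': return ((H<4)|(H>174))&(S>180)&(V>90)
    a,b=r[name]; return (H>=a)&(H<=b)&(S>(120 if name!='orange' else 190))&(V>50)
def ray(c,u,v):
    d=np.array([(u-c['cx'])/c['fx'],(v-c['cy'])/c['fy'],1.])@c['R']; return -c['R'].T@c['t'],d/np.linalg.norm(d)
def plane(c,u,v,z):
    o,d=ray(c,u,v); return o+d*(z-o[2])/d[2]
def tri(c1,p1,c2,p2):
    A=[];b=[]
    for c,p in((c1,p1),(c2,p2)):
        o,d=ray(c,*p);M=np.eye(3)-np.outer(d,d);A.append(M);b.append(M@o)
    return np.linalg.lstsq(np.vstack(A),np.hstack(b),rcond=None)[0]
E
python3 - <<'E'
from h import *
C={n:pickle.load(open(n+'.pkl','rb')) for n in('scene','top')}
for n,c in C.items():
  for k in('orange','green','red','yellow','blue'):
    m=mask(c,k).astype(np.uint8)
    N,L,st,ce=cv2.connectedComponentsWithStats(m)
    for i in range(1,N):
        if st[i,4]<25: continue
        P,u,v=pts(c,L==i)
        if P[:,2].mean()<0.01: continue
        print(n,k,st[i].tolist(),np.round(ce[i],1),'min',np.round(np.percentile(P,3,0),3),'med',np.round(np.median(P,0),3),'max',np.round(np.percentile(P,97,0),3))
a=cv2.resize(C['scene']['color'][150:370,330:500],None,fx=2.6,fy=2.6,interpolation=2)
b=cv2.resize(C['top']['color'][130:300,230:460],None,fx=1.6,fy=1.6,interpolation=2)
o=np.zeros((572,800,3),np.uint8);o[:a.shape[0],:a.shape[1]]=a[:572];w=min(b.shape[1],800-a.shape[1]);o[:b.shape[0],a.shape[1]:a.shape[1]+w]=b[:,:w]
cv2.imwrite('pics/crop.png',o[...,::-1])
E
```

```text
scene green [324, 172, 12, 14, 132] [329.3 178.6] min [ 0.629 -0.048  0.049] med [ 0.631 -0.034  0.066] max [ 0.636 -0.018  0.079]
scene red [290, 163, 11, 14, 114] [295.1 169.1] min [0.625 0.052 0.049] med [0.628 0.066 0.065] max [0.632 0.082 0.078]
scene yellow [451, 78, 65, 33, 1197] [483.3  94.1] min [ 1.013 -0.382  0.169] med [ 1.016 -0.312  0.198] max [ 1.021 -0.232  0.23 ]
scene yellow [248, 153, 83, 47, 196] [283.9 176.7] min [ 0.518 -0.086  0.08 ] med [0.529 0.057 0.106] max [0.638 0.139 0.109]
scene yellow [331, 180, 24, 25, 76] [342.6 192. ] min [ 0.521 -0.101  0.04 ] med [ 0.579 -0.097  0.082] max [ 0.646 -0.072  0.086]
scene blue [423, 205, 6, 11, 42] [425.5 209.5] min [ 0.538 -0.302  0.123] med [ 0.541 -0.297  0.135] max [ 0.547 -0.292  0.142]
scene blue [394, 213, 52, 71, 1286] [415.7 251. ] min [ 0.448 -0.331  0.016] med [ 0.455 -0.307  0.069] max [ 0.538 -0.276  0.138]
scene blue [360, 287, 36, 60, 734] [376.3 318.7] min [ 0.284 -0.306  0.012] med [ 0.29  -0.29   0.052] max [ 0.345 -0.273  0.092]
top green [299, 154, 10, 6, 42] [303.1 156.6] min [ 0.628 -0.042  0.063
[... 220 characters left out ...]
n [ 1.012 -0.379  0.166] med [ 1.015 -0.302  0.184] max [ 1.018 -0.228  0.203]
top yellow [236, 151, 94, 51, 1218] [279.6 184.8] min [ 0.518 -0.097  0.004] med [0.532 0.045 0.064] max [0.639 0.144 0.108]
top blue [398, 181, 10, 13, 67] [403.5 187.8] min [ 0.535 -0.307  0.031] med [ 0.538 -0.297  0.076] max [ 0.542 -0.29   0.138]
top blue [393, 212, 12, 12, 67] [398.5 218.5] min [ 0.448 -0.298  0.041] med [ 0.454 -0.277  0.085] max [ 0.461 -0.269  0.142]
top blue [192, 224, 2, 20, 26] [192.3 234.4] min [0.398 0.25  0.12 ] med [0.415 0.252 0.127] max [0.443 0.255 0.132]
top blue [398, 260, 13, 3, 26] [403.8 261.2] min [ 0.341 -0.301  0.056] med [ 0.344 -0.289  0.078] max [ 0.347 -0.277  0.093]
```

View pics/crop.png

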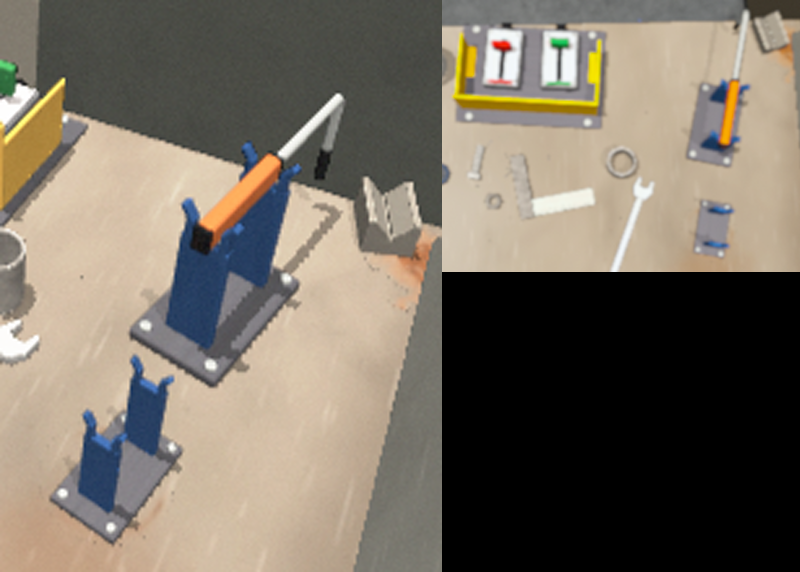

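The crop confirms the choice: the taller rest with the orange-handled rod is the larger one, and the small rest is empty. Next I'll measure the handle, shank, guard edge and boxes.

Run:
```python
from h import *
C={n:pickle.load(open(n+'.pkl','rb')) for n in('scene','top')}
R={}
for n,c in C.items():
    h=cv2.cvtColor(c['color'],cv2.COLOR_RGB2HSV).astype(int)
    m=(h[...,0]>=5)&(h[...,0]<=22)&(h[...,1]>200)&(h[...,2]>90)
    N,L,st,ce=cv2.connectedComponentsWithStats(m.astype(np.uint8))
    u0,v0=(421,225) if n=='scene' else (411,203)
    print(n,h[v0,u0])
    i=max((i for i in range(1,N) if np.linalg.norm(ce[i]-(u0,v0))<20),key=lambda i:st[i,4])
    P,_,_=pts(c,L==i);print('orange',st[i].tolist(),ce[i].round(1),np.percentile(P,3,0).round(3),np.median(P,0).round(3),np.percentile(P,97,0).round(3))
    P=P[P[:,2]>.132]; q=P[:,:2]; r=cv2.minAreaRect(q.astype(np.float32)*1000);print(' toprect',r,'z',np.median(P[:,2]))
    d=np.linalg.svd(q-q.mean(0))[2][0];print(' yaw',np.arctan(d[1]/d[0]),q.mean(0))
    # everything above z=.12 in rod region
    A,u,v=pts(c,np.ones(L.shape,bool))
    s=(A[:,2]>.118)&(A[:,2]<.16)&(A[:,0]>.56)&(A[:,0]<.72)&(A[:,1]<-.2)&(A[:,1]>-.42)
    if s.any():
        B=A[s];k=np.argmax(B[:,0]);print(' shank',len(B),np.polyfit(B[:,0],B[:,1],1),np.median(B[:,2]),B.max(0),'far',B[B[:,0]>B[:,0].max()-.01].mean(0))
    s=(A[:,2]>.02)&(A[:,2]<.118)&(A[:,0]>.60)&(A[:,0]<.75)&(A[:,1]<-.26)&(A[:,1]>-.36)
    if s.any(): print(' leg',s.sum(),A[s].min(0).round(3),A[s].max(0).round(3),np.median(A[s],0).round(3))
    # guard front wall top
    s=(A[:,2]>.104)&(A[:,2]<.113)&(A[:,0]>.48)&(A[:,0]<.57)&(A[:,1]<.17)&(A[:,1]>-.13)
    B=A[s];
    if len(B)>5: print(' wall',len(B),np.polyfit(B[:,1],B[:,0],1),B.min(0).round(3),B.max(0).round(3))
    for k in('green','red'):
        M=mask(c,k);P,_,_=pts(c,M);P=P[(P[:,2]>.074)&(P[:,2]<.085)&(P[:,0]<.7)];print(k,'top',len(P),P.min(0).round(4),P.max(0).round(4),P.mean(0).round(4))
    s=(A[:,2]>.034)&(A[:,2]<.042)&(A[:,0]>.54)&(A[:,0]<.70)
    for nm,y0,y1 in(('gbox',-.085,.012),('rbox',.025,.11)):
        t=s&(A[:,1]>y0)&(A[:,1]<y1);print(nm,t.sum(),cv2.minAreaRect(A[t][:,:2].astype(np.float32)*1000))
    t=(A[:,2]>.05)&(A[:,2]<.3)&(A[:,0]>.3)&(A[:,0]<.75)&(A[:,1]>-.6)&(A[:,1]<.3)
    np.save(n+'_tall.npy',A[t])
print(tri(C['scene'],(421,225),C['top'],(411,203)))
```

```text
scene [ 15 163 254]Traceback (most recent call last):
  File "<stdin>", line 10, in <module>
ValueError: max() iterable argument is empty
```

```bash
cat > m.py <<'E'
from h import *
C={n:pickle.load(open(n+'.pkl','rb')) for n in('scene','top')}
K={}
for n,c in C.items():
    h=cv2.cvtColor(c['color'],cv2.COLOR_RGB2HSV).astype(int)
    u0,v0=(421,225) if n=='scene' else (411,203)
    m=(h[...,0]>=5)&(h[...,0]<=20)&(h[...,1]>140)&(h[...,2]>120)
    N,L,st,ce=cv2.connectedComponentsWithStats(m.astype(np.uint8))
    i=max((i for i in range(1,N) if np.linalg.norm(ce[i]-(u0,v0))<20),key=lambda i:st[i,4]);K[n]=ce[i]
    P,_,_=pts(c,L==i);print(n,'orange',st[i].tolist(),ce[i].round(1),np.percentile(P,3,0).round(3),np.median(P,0).round(3),np.percentile(P,97,0).round(3))
    P=P[P[:,2]>.132]; q=P[:,:2]; r=cv2.minAreaRect(q.astype(np.float32)*1000);print(' toprect',r,'z',np.median(P[:,2]))
    d=np.linalg.svd(q-q.mean(0))[2][0];print(' yaw',np.arctan(d[1]/d[0]),q.mean(0))
    A,u,v=pts(c,np.ones(L.shape,bool))
    s=(A[:,2]>.118)&(A[:,2]<.16)&(A[:,0]>.565)&(A[:,0]<.72)&(A[:,1]<-.2)&(A[:,1]>-.36)
    if s.any():
        B=A[s];print(' shank',len(B),np.polyfit(B[:,0],B[:,1],1),np.median(B[:,2]),B.max(0),'far',B[B[:,0]>B[:,0].max()-.01].mean(0))
    s=(A[:,2]>.02)&(A[:,2]<.118)&(A[:,0]>.60)&(A[:,0]<.75)&(A[:,1]<-.26)&(A[:,1]>-.36)
    if s.any(): print(' leg',s.sum(),A[s].min(0).round(3),A[s].max(0).round(3),np.median(A[s],0).round(3))
    s=(A[:,2]>.104)&(A[:,2]<.113)&(A[:,0]>.48)&(A[:,0]<.57)&(A[:,1]<.17)&(A[:,1]>-.13)
    B=A[s]
    if len(B)>5: print(' wall',len(B),np.polyfit(B[:,1],B[:,0],1),B.min(0).round(3),B.max(0).round(3))
    for k in('green','red'):
        M=mask(c,k);P,_,_=pts(c,M);P=P[(P[:,2]>.074)&(P[:,2]<.085)&(P[:,0]<.7)];print(k,'top',len(P),P.min(0).round(4),P.max(0).round(4),P.mean(0).round(4))
    s=(A[:,2]>.034)&(A[:,2]<.042)&(A[:,0]>.54)&(A[:,0]<.70)
    for nm,y0,y1 in(('gbox',-.085,.012),('rbox',.025,.11)):
        t=s&(A[:,1]>y0)&(A[:,1]<y1);print(nm,t.sum(),cv2.minAreaRect(A[t][:,:2].astype(np.float32)*1000))
print('tri handle',tri(C['scene'],K['scene'],C['top'],K['top']))
E
python3 m.py
```

```text
scene orange [407, 209, 31, 36, 360] [422.8 225.1] [ 0.448 -0.32   0.121] [ 0.492 -0.306  0.137] [ 0.542 -0.292  0.139]
 toprect ((494.73779296875, -304.2279052734375), (13.431790351867676, 106.56591796875), 77.54995727539062) z 0.13709962001486625
 yaw -0.22057460331930076 [ 0.49422515 -0.30485918]
 shank 130 [-0.2358855  -0.18716662] 0.12989167455691086 [ 0.66375666 -0.31806526  0.13255496] far [ 0.65876418 -0.34268076  0.12760351]
 leg 120 [ 0.659 -0.347  0.036] [ 0.669 -0.338  0.117] [ 0.663 -0.343  0.074]
 wall 209 [0.07090807 0.52507624] [ 0.515 -0.097  0.104] [0.537 0.143 0.11 ]
green top 36 [ 0.6292 -0.05    0.074 ] [ 0.6382 -0.0172  0.0804] [ 0.6328 -0.0342  0.0771]
red top 26 [0.6243 0.0521 0.0744] [0.6352 0.0818 0.0803] [0.6296 0.0664 0.0769]
gbox 265 ((631.1123046875, -32.681724548339844), (62.78372573852539, 68.11129760742188), 86.18863677978516)
rbox 206 ((638.1954345703125, 66.12338256835938), (61.97467803955078, 58.5545539855957), 87.3660888671875)
top orange [403, 180, 13, 41, 236] [409.3 199.2] [ 0.446 -0.329  0.012] [ 0.501 -0.301  0.136] [ 0.544 -0.285  0.14 ]
 to
[... 210 characters left out ...]
19042049] 0.12874320812412804 [ 0.66854103 -0.3129261   0.13432184] far [ 0.66274125 -0.33629517  0.12657368]
 leg 32 [ 0.66  -0.342  0.037] [ 0.667 -0.334  0.112] [ 0.663 -0.336  0.065]
 wall 175 [0.06937274 0.52484868] [ 0.517 -0.089  0.104] [0.537 0.147 0.113]
green top 28 [ 0.6291 -0.0428  0.0741] [ 0.6386 -0.0182  0.081 ] [ 0.6328 -0.0303  0.0773]
red top 21 [0.6255 0.0581 0.0744] [0.6354 0.0828 0.08  ] [0.6303 0.0716 0.0769]
gbox 563 ((614.1484375, -27.083969116210938), (63.81880569458008, 102.89146423339844), 87.18939208984375)
rbox 565 ((623.7656860351562, 71.76875305175781), (63.395694732666016, 111.68216705322266), 84.47435760498047)
tri handle [ 0.49895887 -0.30338127  0.12822237]
```

```bash
cat > d.py <<'E'
# usage: d.py "x y z yaw" ... : shifts/turn in the present tool axes; yaw = direction of the rod axis (world) = -tool x
import sys,numpy as np
from workcell import get_obs
from scipy.spatial.transform import Rotation as Ro
o=get_obs();R=Ro.from_quat(o['ee_rot']);p=np.array(o['position'])
print('t %.2f'%o['clock'],'p',p.round(4),'yaw %.4f'%np.arctan2(-R.as_matrix()[1,0],-R.as_matrix()[0,0]),'z',R.as_matrix()[:,2].round(4),'F',np.round(o['ft_force'],2),'M',np.round(o['torque'],2),'w %.3f g %.1f'%(o['grip_width'],o['grasp_force']))
for a in sys.argv[1:]:
    x,y,z,w=map(float,a.split());c,s=np.cos(w),np.sin(w)
    G=Ro.from_matrix([[-c,s,0],[-s,-c,0],[0,0,-1]]) if False else Ro.from_matrix(np.array([[-c,-s,0],[-s,c,0],[0,0,-1]]))
    print(a,'->',R.inv().apply(np.array([x,y,z])-p).round(4),(R.inv()*G).as_rotvec().round(4))
E
python3 d.py "0.42 0.15 0.28 -0.3" "0.49 -0.3 0.28 -0.22"
```

```text
t 0.10 p [0.2454 0.5745 0.2416] yaw -0.4038 z [-4.0e-04 -1.2e-03 -1.0e+00] F [0.5  0.01 0.22] M [ 0.02 -0.04 -0.01] w 0.997 g 0.0
0.42 0.15 0.28 -0.3 -> [-0.3273 -0.3218 -0.038 ] [-0.0013 -0.     -0.1038]
0.49 -0.3 0.28 -0.22 -> [-0.5685 -0.7081 -0.0375] [-1.300e-03 -1.000e-04 -1.838e-01]
```

The manual's scale: shifts go in shares of 0.6 m and turns go in shares of 4 rad. Converting my numbers, -0.41 m / 0.6 = -0.6833, -0.04 m / 0.6 = -0.0667, -0.04 rad / 4 = -0.01.

Call:
move_arm --plan '[{"delta_pos": [-0.0167,-0.0167,-0.05],"turn": [0,0,0],"fingers": 0},{"delta_pos": [-0.0667,-0.0667,-0.0633],"turn": [0,0,-0.0025],"fingers": 0},{"delta_pos": [-0.1167,-0.1167,-0.0633],"turn": [0,0,-0.0075],"fingers": 0},{"delta_pos": [-0.175,-0.175,-0.0633],"turn": [0,0,-0.01],"fingers": 0},{"delta_pos": [-0.2333,-0.2333,-0.0633],"turn": [0,0,-0.0125],"fingers": 0},{"delta_pos": [-0.2917,-0.2917,-0.0633],"turn": [0,0,-0.015],"fingers": 0},{"delta_pos": [-0.35,-0.35,-0.0633],"turn": [0,0,-0.0175],"fingers": 0},{"delta_pos": [-0.4167,-0.4167,-0.0633],"turn": [0,0,-0.02],"fingers": 0},{"delta_pos": [-0.4833,-0.4833,-0.0633],"turn": [0,0,-0.0225],"fingers": 0},{"delta_pos": [-0.55,-0.5417,-0.0633],"turn": [0,0,-0.025],"fingers": 0},{"delta_pos": [-0.6,-0.6167,-0.0633],"turn": [0,0,-0.0275],"fingers": 0},{"delta_pos": [-0.6417,-0.6833,-0.0633],"turn": [0,0,-0.03],"fingers": 0}]'

```text
clock: 1.6
position: [0.4385, 0.0443, 0.2801]
ee_rot: [0.142, 0.99, -0.0, -0.0]
ft_force: [0.9, -0.0, -0.4]
grip_width: 0.999
grasp_force: 0.0
```

```bash
python3 d.py "0.47 -0.29 0.28 -0.22"
```

```text
t 1.60 p [0.4385 0.0443 0.2801] yaw -0.2844 z [-3.e-04  0.e+00 -1.e+00] F [ 0.92 -0.03 -0.35] M [-0.   -0.02 -0.05] w 0.999 g 0.0
0.47 -0.29 0.28 -0.22 -> [-1.24e-01 -3.12e-01  1.00e-04] [-0.     -0.0003 -0.0644]
```

```bash
cat >> h.py <<'E'
def wrist(tag):
    from workcell import get_obs,camera
    from scipy.spatial.transform import Rotation as Ro
    o=get_obs();c=dict(camera('wrist'));T=np.eye(4);T[:3,:3]=Ro.from_quat(o['ee_rot']).as_matrix();T[:3,3]=o['position']
    W=np.linalg.inv(T@np.array(c['tool_from_camera']));c['R']=W[:3,:3];c['t']=W[:3,3]
    pickle.dump(c,open(tag+'.pkl','wb'));cv2.imwrite(f'pics/{tag}.png',c['color'][...,::-1]);return c
E
python3 -c "
from h import *
c=wrist('w1');print(c['R'].round(3),(-c['R'].T@c['t']).round(3))"
```

```text
[[ 0.28   0.96   0.001]
 [ 0.925 -0.27   0.269]
 [ 0.258 -0.074 -0.963]] [0.373 0.064 0.412]
```

To row units: -0.312 m / 0.6 = -0.52, -0.3 m / 0.6 = -0.5, -0.065 rad / 4 = -0.0163.

Call:
move_arm --plan '[{"delta_pos": [-0.0167,-0.05,0],"turn": [0,0,-0.0025],"fingers": 0},{"delta_pos": [-0.0417,-0.1083,0],"turn": [0,0,-0.005],"fingers": 0},{"delta_pos": [-0.075,-0.1833,0],"turn": [0,0,-0.0075],"fingers": 0},{"delta_pos": [-0.1083,-0.2667,0],"turn": [0,0,-0.01],"fingers": 0},{"delta_pos": [-0.1417,-0.35,0],"turn": [0,0,-0.0125],"fingers": 0},{"delta_pos": [-0.175,-0.4333,0],"turn": [0,0,-0.015],"fingers": 0},{"delta_pos": [-0.2,-0.5,0],"turn": [0,0,-0.0163],"fingers": 0},{"delta_pos": [-0.2067,-0.52,0],"turn": [0,0,-0.0163],"fingers": 0},{"delta_pos": [-0.2067,-0.52,0],"turn": [0,0,-0.0163],"fingers": 0},{"delta_pos": [-0.2067,-0.52,0],"turn": [0,0,-0.0163],"fingers": 0}]'

```text
clock: 2.9
position: [0.4706, -0.2862, 0.2801]
ee_rot: [0.108, 0.994, 0.001, -0.0]
ft_force: [-0.5, 0.5, 0.7]
grip_width: 1.004
grasp_force: 0.0
```

```bash
python3 d.py
python3 - <<'E'
from h import *
c=wrist('w2')
a,b=cv2.imread('pics/w1.png'),cv2.imread('pics/w2.png');o=np.vstack([a,b]);cv2.imwrite('pics/w12.png',cv2.resize(o,(480,600)))
E
```

```text
t 2.90 p [ 0.4706 -0.2862  0.2801] yaw -0.2171 z [-1.0e-04  1.1e-03 -1.0e+00] F [-0.49  0.5   0.68] M [ 0.01 -0.02 -0.  ] w 1.004 g 0.0
```

View pics/w12.png

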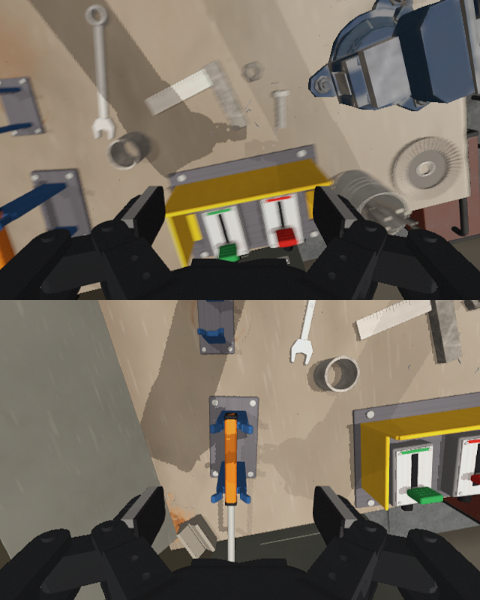

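Upper half (w1): guard and both levers, green at about (228,250) in the view. Lower half (w2): the rod lies in the rest, handle from about (230,412) to (232,505), between the fingers. I'll measure the handle and levers from these wrist views.

Run:
```python
from h import *
C={n:pickle.load(open(n+'.pkl','rb')) for n in('w1','w2','scene','top')}
ce={}
for n in('w1','w2'):
    c=C[n];A,u,v=pts(c,np.ones((400,640),bool))
    if n=='w2':
        h=cv2.cvtColor(c['color'],cv2.COLOR_RGB2HSV).astype(int)
        m=(h[...,0]>=5)&(h[...,0]<=22)&(h[...,1]>140)&(h[...,2]>100);m[:,:270]=0;m[:,345:]=0;m[:140]=0;m[285:]=0
        P,_,_=pts(c,m);z=np.median(P[P[:,2]>.12][:,2]);T=P[abs(P[:,2]-z)<.006][:,:2]
        print('handle topz',z,cv2.minAreaRect(T.astype(np.float32)*1000),T.mean(0))
        d=np.linalg.svd(T-T.mean(0),full_matrices=False)[2][0];print('yaw',np.arctan(d[1]/d[0]))
        s=(A[:,2]>.118)&(A[:,2]<.14)&(A[:,0]>.56)&(A[:,0]<.7)&(A[:,1]<-.28)&(A[:,1]>-.37)
        B=A[s];print('shank',len(B),np.polyfit(B[:,0],B[:,1],1),np.median(B[:,2]))
        hb=mask(c,'blue');P,_,_=pts(c,hb);P=P[(P[:,2]>.08)&(P[:,2]<.16)&(P[:,0]>.42)]
        for a,b in((.42,.49),(.49,.6)):
            Q=P[(P[:,0]>a)&(P[:,0]<b)];print('post',len(Q),Q.min(0).round(4),Q.max(0).round(4),cv2.minAreaRect(Q[:,:2].astype(np.float32)*1000))
        s=(A[:,2]>.0)&(A[:,2]<.012)
    for k in('green','red'):
        M=mask(c,k);P,_,_=pts(c,M);P=P[(P[:,2]>.074)&(P[:,2]<.085)]
        if len(P)>5:print(n,k,len(P),cv2.minAreaRect(P[:,:2].astype(np.float32)*1000),np.median(P[:,2]))
    for nm,y0,y1 in(('gbox',-.085,.015),):
        s=(A[:,2]>.034)&(A[:,2]<.041)&(A[:,0]>.54)&(A[:,0]<.70)&(A[:,1]>y0)&(A[:,1]<y1);print(n,nm,s.sum(),cv2.minAreaRect(A[s][:,:2].astype(np.float32)*1000))
    s=(A[:,2]>.104)&(A[:,2]<.112)&(A[:,0]>.48)&(A[:,0]<.57)&(A[:,1]<.17)&(A[:,1]>-.13);B=A[s]
    if len(B)>9: print(n,'wall',len(B),np.polyfit(B[:,1],B[:,0],1))
```

```text
w1 green 191 ((633.8778686523438, -27.914583206176758), (32.47602081298828, 11.648736000061035), 75.9142074584961) 0.07778939756584415
w1 red 224 ((632.3328247070312, 67.46076202392578), (25.933561325073242, 12.276663780212402), 84.17022705078125) 0.07806487301394607
w1 gbox 2715 ((614.9410400390625, -27.058860778808594), (63.14851379394531, 102.96261596679688), 87.03629302978516)
w1 wall 1333 [0.06992672 0.52507983]
handle topz 0.13694774161333143 ((493.626953125, -300.48675537109375), (13.897561073303223, 108.10761260986328), 77.43357849121094) [ 0.49394596 -0.30017227]
yaw -0.2264196977907471
shank 602 [-0.22504459 -0.18905802] 0.1299870498683946
post 632 [ 0.4398 -0.3145  0.0803] [ 0.4659 -0.2676  0.1435] ((451.1357116699219, -289.81744384765625), (46.77688217163086, 20.44483184814453), 76.64808654785156)
post 740 [ 0.5301 -0.3337  0.08  ] [ 0.5486 -0.2876  0.1443] ((539.3053588867188, -310.3769226074219), (45.98872375488281, 10.07573127746582), 76.5145492553711)
w2 green 331 ((635.5639038085938, -29.491336822509766), (33.73851776123047, 13.14510440826416), 88.24279022216797) 0.0780108740844646
w2 gbox 3428 ((614.6685180664062, -28.273563385009766), (63.97336959838867, 104.00650024414062), 87.46980285644531)
w2 wall 693 [0.06876609 0.52509799]
```

```bash
python3 d.py "0.4945 -0.3003 0.28 -0.226" "0.4945 -0.3003 0.118 -0.226"
```

```text
t 2.95 p [ 0.4706 -0.2862  0.2802] yaw -0.2167 z [ 2.e-04  1.e-03 -1.e+00] F [ 0.27 -0.4  -0.82] M [ 0.04  0.03 -0.01] w 1.000 g 0.0
0.4945 -0.3003 0.28 -0.226 -> [-0.0263 -0.0087  0.0002] [ 0.001  -0.0001  0.0093]
0.4945 -0.3003 0.118 -0.226 -> [-0.0264 -0.0088  0.1622] [ 0.001  -0.0001  0.0093]
```

To row units: 0.11 m / 0.6 = 0.1833, 0.1 m / 0.6 = 0.1667, 0.009 rad / 4 = 0.0023.

Call:
move_arm --plan '[{"delta_pos": [-0.025,-0.0083,0.0333],"turn": [0,0,0.0023],"fingers": 0},{"delta_pos": [-0.0433,-0.015,0.0833],"turn": [0,0,0.0023],"fingers": 0},{"delta_pos": [-0.0433,-0.015,0.1333],"turn": [0,0,0.0023],"fingers": 0},{"delta_pos": [-0.0433,-0.015,0.1667],"turn": [0,0,0.0023],"fingers": 0},{"delta_pos": [-0.0433,-0.015,0.1833],"turn": [0,0,0.0023],"fingers": 0},{"delta_pos": [-0.0433,-0.015,0.1833],"turn": [0,0,0.0023],"fingers": 0}]'

```text
clock: 3.7
position: [0.4938, -0.3015, 0.1702]
ee_rot: [0.113, 0.994, 0.0, -0.0]
ft_force: [-0.1, 0.9, 0.3]
grip_width: 0.997
grasp_force: 0.0
```

```bash
python3 d.py "0.4945 -0.3003 0.118 -0.226"
```

```text
t 3.70 p [ 0.4938 -0.3015  0.1702] yaw -0.2268 z [-2.e-04  6.e-04 -1.e+00] F [-0.11  0.91  0.35] M [-0.04  0.02  0.02] w 0.997 g 0.0
0.4945 -0.3003 0.118 -0.226 -> [-0.0005  0.0013  0.0522] [ 0.0005 -0.0003 -0.0008]
```

To row units: 0.052 m / 0.6 = 0.0867, 0.001 m / 0.6 = 0.0017.

Call:
move_arm --force 110 --plan '[{"delta_pos": [0,0.0017,0.025],"turn": [0,0,0],"fingers": 0},{"delta_pos": [0,0.0017,0.0583],"turn": [0,0,0],"fingers": 0},{"delta_pos": [0,0.0017,0.0867],"turn": [0,0,0],"fingers": 0},{"delta_pos": [0,0.0017,0.0867],"turn": [0,0,0],"fingers": 0.4},{"delta_pos": [0,0.0017,0.0867],"turn": [0,0,0],"fingers": 0.6},{"delta_pos": [0,0.0017,0.0867],"turn": [0,0,0],"fingers": 0.75},{"delta_pos": [0,0.0017,0.0867],"turn": [0,0,0],"fingers": 0.85},{"delta_pos": [0,0.0017,0.0867],"turn": [0,0,0],"fingers": 1},{"delta_pos": [0,0.0017,0.0867],"turn": [0,0,0],"fingers": 1},{"delta_pos": [0,0.0017,0.0867],"turn": [0,0,0],"fingers": 1}]'

```text
clock: 4.95
position: [0.4941, -0.3014, 0.119]
ee_rot: [0.114, 0.994, 0.0, 0.0]
ft_force: [-1.2, 1.6, 5.9]
grip_width: 0.141
grasp_force: 107.4
```

```bash
python3 d.py
```

```text
t 4.95 p [ 0.4941 -0.3014  0.119 ] yaw -0.2278 z [ 9.e-04  1.e-04 -1.e+00] F [-1.19  1.61  5.94] M [0.24 0.3  0.04] w 0.141 g 107.4
```

To row units: -0.1 m / 0.6 = -0.1667, -0.09 m / 0.6 = -0.15.

Call:
move_arm --plan '[{"delta_pos": [0,0,-0.0083],"turn": [0,0,0],"fingers": 1},{"delta_pos": [0,0,-0.0333],"turn": [0,0,0],"fingers": 1},{"delta_pos": [0,0,-0.075],"turn": [0,0,0],"fingers": 1},{"delta_pos": [0,0,-0.125],"turn": [0,0,0],"fingers": 1},{"delta_pos": [0,0,-0.15],"turn": [0,0,0],"fingers": 1},{"delta_pos": [0,0,-0.1667],"turn": [0,0,0],"fingers": 1},{"delta_pos": [0,0,-0.1667],"turn": [0,0,0],"fingers": 1},{"delta_pos": [0,0,-0.1667],"turn": [0,0,0],"fingers": 1}]'

```text
clock: 5.95
position: [0.4935, -0.3009, 0.2174]
ee_rot: [0.114, 0.994, 0.0, -0.001]
ft_force: [-1.1, -0.3, -1.8]
grip_width: 0.147
grasp_force: 107.2
```

```bash
python3 d.py "0.44 -0.03 0.219 -0.05"
python3 - <<'E'
from h import *
from workcell import camera
for n in('scene','top'):
    c=camera(n);pickle.dump(c,open(n+'2.pkl','wb'))
    A,u,v=pts(c,np.ones((400,640),bool))
    s=(A[:,2]>.2)&(A[:,2]<.26)&(A[:,0]>.56)&(A[:,0]<.65)&(A[:,1]<-.28)&(A[:,1]>-.37);B=A[s]
    if len(B)>5: print(n,'shank xy',len(B),np.polyfit(B[:,0],B[:,1],1),'xz',np.polyfit(B[:,0],B[:,2],1),B.mean(0))
    s=(A[:,2]>.1)&(A[:,2]<.21)&(A[:,0]>.63)&(A[:,0]<.70)&(A[:,1]<-.3)&(A[:,1]>-.37);B=A[s]
    if len(B)>5: print(n,'leg',len(B),B.min(0),B.max(0),np.median(B,0),'x(z)',np.polyfit(B[:,2],B[:,0],1))
E
```

```text
t 5.95 p [ 0.4935 -0.3009  0.2174] yaw -0.2277 z [-1.3e-03  6.0e-04 -1.0e+00] F [-1.13 -0.29 -1.83] M [ 0.04  0.02 -0.02] w 0.147 g 107.2
0.44 -0.03 0.219 -0.05 -> [ 0.1133  0.2518 -0.0014] [ 0.0004 -0.0013 -0.1777]
scene shank xy 85 [-0.23222948 -0.18939442] xz [-0.00183957  0.22851738] [ 0.59541182 -0.32766659  0.22742208]
scene leg 67 [ 0.65886988 -0.34715272  0.12994354] [ 0.66626428 -0.33753575  0.20992534] [ 0.66198482 -0.34331901  0.1508579 ] x(z) [5.13998946e-04 6.62224498e-01]
top shank xy 74 [-0.26288636 -0.16481399] xz [-0.02785218  0.24336698] [ 0.62585985 -0.32934401  0.22593541]
top leg 40 [ 0.65958694 -0.34218445  0.13463808] [ 0.66595552 -0.3325461   0.20920495] [ 0.66212486 -0.3361387   0.16630773] x(z) [0.00482013 0.6612988 ]
```

```bash
python3 d.py "0.478 -0.0205 0.25 -0.05"
```

```text
t 6.05 p [ 0.4935 -0.301   0.2175] yaw -0.2278 z [-1.2e-03  5.0e-04 -1.0e+00] F [ 0.48 -0.02 -2.22] M [-0.02  0.06 -0.03] w 0.143 g 107.2
0.478 -0.0205 0.25 -0.05 -> [ 0.0785  0.2698 -0.0324] [ 0.0003 -0.0012 -0.1778]
```

To row units: 0.27 m / 0.6 = 0.45, 0.0785 m / 0.6 = 0.1308, -0.178 rad / 4 = -0.0445.

Call:
move_arm --plan '[{"delta_pos": [0,0.0083,-0.025],"turn": [0,0,0],"fingers": 1},{"delta_pos": [0.0083,0.0333,-0.0533],"turn": [0,0,-0.0025],"fingers": 1},{"delta_pos": [0.0217,0.075,-0.0533],"turn": [0,0,-0.0075],"fingers": 1},{"delta_pos": [0.0383,0.1333,-0.0533],"turn": [0,0,-0.0138],"fingers": 1},{"delta_pos": [0.0567,0.2,-0.0533],"turn": [0,0,-0.02],"fingers": 1},{"delta_pos": [0.0767,0.2667,-0.0533],"turn": [0,0,-0.0263],"fingers": 1},{"delta_pos": [0.0967,0.3333,-0.0533],"turn": [0,0,-0.0325],"fingers": 1},{"delta_pos": [0.1133,0.3917,-0.0533],"turn": [0,0,-0.0388],"fingers": 1},{"delta_pos": [0.125,0.43,-0.0533],"turn": [0,0,-0.0425],"fingers": 1},{"delta_pos": [0.1308,0.45,-0.0533],"turn": [0,0,-0.0445],"fingers": 1},{"delta_pos": [0.1308,0.45,-0.0533],"turn": [0,0,-0.0445],"fingers": 1},{"delta_pos": [0.1308,0.45,-0.0533],"turn": [0,0,-0.0445],"fingers": 1}]'

```text
clock: 7.55
position: [0.4784, -0.0217, 0.2505]
ee_rot: [0.026, 1.0, -0.0, 0.0]
ft_force: [-0.3, -1.1, -2.2]
grip_width: 0.144
grasp_force: 107.4
```

```bash
cat > leg.py <<'E'
from h import *
from workcell import camera,get_obs
import sys
for n in('scene','top'):
    c=camera(n);pickle.dump(c,open(n+'3.pkl','wb'))
    p=get_obs()['position'];zt=p[2]-.088
    A,u,v=pts(c,np.ones((400,640),bool))
    s=(abs(A[:,0]-p[0]-.175)<.025)&(abs(A[:,1]-p[1]+.009)<.03)&(A[:,2]>max(zt-.003,.083))&(A[:,2]<zt+.085);B=A[s]
    if len(B)>5: print(n,'leg',len(B),B.min(0).round(4),B.max(0).round(4),np.median(B,0).round(4))
    M=mask(c,'green');P,_,_=pts(c,M);P=P[(P[:,2]>.05)&(P[:,2]<.085)&(P[:,0]<.7)];print('green',len(P),P.min(0).round(4),P.max(0).round(4),P.mean(0).round(4))
    cv2.imwrite(f'pics/{n}_{sys.argv[1]}.png',cv2.resize(c['color'][100:260,230:430,::-1],None,fx=4,fy=3.7,interpolation=2))
E
python3 leg.py a; python3 d.py "0.478 -0.0205 0.134 -0.05"
```

```text
scene leg 123 [ 0.6475 -0.0379  0.1635] [ 0.6602 -0.028   0.2455] [ 0.6519 -0.0343  0.2055]
green 124 [ 0.6273 -0.049   0.0503] [ 0.6382 -0.0175  0.0796] [ 0.6313 -0.0338  0.0664]
t 7.65 p [ 0.4784 -0.0216  0.2504] yaw -0.0518 z [ 1.e-04 -1.e-04 -1.e+00] F [-0.15  0.8  -2.25] M [-0.02  0.09  0.02] w 0.145 g 107.4
0.478 -0.0205 0.134 -0.05 -> [0.0005 0.0011 0.1164] [-0.0001  0.0001 -0.0018]Traceback (most recent call last):
  File "leg.py", line 10, in <module>
    M=mask(c,'green');P,_,_=pts(c,M);P=P[(P[:,2]>.05)&(P[:,2]<.085)&(P[:,0]<.7)];print('green',len(P),P.min(0).round(4),P.max(0).round(4),P.mean(0).round(4))
                                                                                                      ~~~~~^^^
    return umr_minimum(a, axis, None, out, keepdims, initial, where)
ValueError: zero-size array to reduction operation minimum which has no identity
```

View pics/scene_a.png

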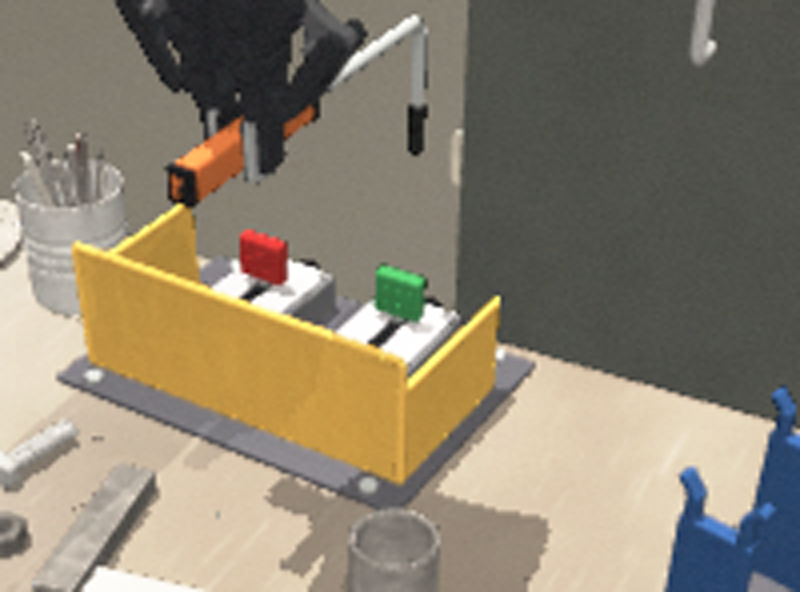

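The crop shows the rod held level with its black sleeved leg straight down at (417,130). It is above and behind the green knob at (400,292), clear of the wall. Descending behind the lever.

To row units: 0.116 m / 0.6 = 0.1933, 0.11 m / 0.6 = 0.1833.

Call:
move_arm --plan '[{"delta_pos": [0,0,0.025],"turn": [0,0,0],"fingers": 1},{"delta_pos": [0,0,0.0583],"turn": [0,0,0],"fingers": 1},{"delta_pos": [0,0,0.0917],"turn": [0,0,0],"fingers": 1},{"delta_pos": [0,0,0.1167],"turn": [0,0,0],"fingers": 1},{"delta_pos": [0,0,0.1333],"turn": [0,0,0],"fingers": 1},{"delta_pos": [0,0,0.15],"turn": [0,0,0],"fingers": 1},{"delta_pos": [0,0,0.1667],"turn": [0,0,0],"fingers": 1},{"delta_pos": [0,0,0.1833],"turn": [0,0,0],"fingers": 1},{"delta_pos": [0,0,0.1933],"turn": [0,0,0],"fingers": 1},{"delta_pos": [0,0,0.1933],"turn": [0,0,0],"fingers": 1}]'

```text
clock: 8.9
position: [0.4782, -0.0205, 0.1339]
ee_rot: [0.025, 1.0, -0.0, -0.0]
ft_force: [0.0, -0.2, -0.9]
grip_width: 0.142
grasp_force: 107.4
```

```bash
sed -i "s/;print('green'/\n    if len(P): print('green'/" leg.py; python3 leg.py b; python3 d.py
```

```text
scene leg 57 [ 0.6491 -0.0365  0.0835] [ 0.6555 -0.0261  0.1312] [ 0.6521 -0.0328  0.1044]
green 127 [ 0.6277 -0.0493  0.0503] [ 0.6425 -0.0169  0.0804] [ 0.6317 -0.0337  0.0667]
t 9.00 p [ 0.4785 -0.0205  0.1345] yaw -0.0498 z [ 3.e-04  1.e-04 -1.e+00] F [ 0.35 -0.01 -1.31] M [ 0.03  0.01 -0.03] w 0.144 g 107.4
```

View pics/scene_b.png

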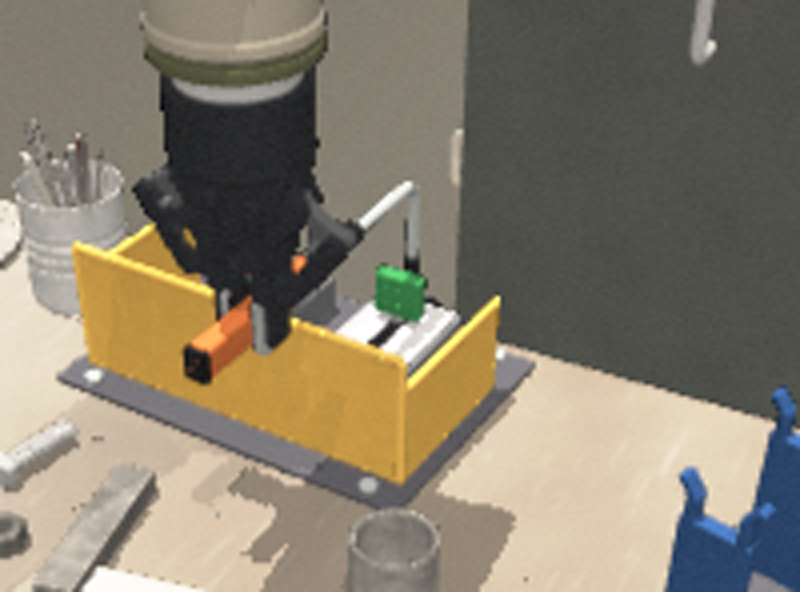

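The leg is hooked behind the green knob, with the leg at (412,250) and the knob at (400,292). Now I'll pull slowly.

To row units: 0.012 m / 0.6 = 0.02, 0.011 m / 0.6 = 0.0183.

Call:
move_arm --plan '[{"delta_pos": [0.0017,0,0],"turn": [0,0,0],"fingers": 1},{"delta_pos": [0.0033,0,0],"turn": [0,0,0],"fingers": 1},{"delta_pos": [0.005,0,0],"turn": [0,0,0],"fingers": 1},{"delta_pos": [0.0067,0,0],"turn": [0,0,0],"fingers": 1},{"delta_pos": [0.0083,0,0],"turn": [0,0,0],"fingers": 1},{"delta_pos": [0.01,0,0],"turn": [0,0,0],"fingers": 1},{"delta_pos": [0.0117,0,0],"turn": [0,0,0],"fingers": 1},{"delta_pos": [0.0133,0,0],"turn": [0,0,0],"fingers": 1},{"delta_pos": [0.015,0,0],"turn": [0,0,0],"fingers": 1},{"delta_pos": [0.0167,0,0],"turn": [0,0,0],"fingers": 1},{"delta_pos": [0.0183,0,0],"turn": [0,0,0],"fingers": 1},{"delta_pos": [0.02,0,0],"turn": [0,0,0],"fingers": 1}]'

```text
clock: 10.5
position: [0.4664, -0.0199, 0.1344]
ee_rot: [0.025, 1.0, 0.0, 0.0]
ft_force: [5.4, 0.1, -4.7]
grip_width: 0.146
grasp_force: 107.2
```

```bash
python3 d.py
```

```text
t 10.50 p [ 0.4664 -0.0199  0.1344] yaw -0.0498 z [ 3.e-04  1.e-04 -1.e+00] F [ 5.4   0.05 -4.69] M [-0.02 -0.75  0.02] w 0.146 g 107.2
```

To row units: 0.012 m / 0.6 = 0.02, 0.011 m / 0.6 = 0.0183.

Call:
move_arm --plan '[{"delta_pos": [0.0017,0,0],"turn": [0,0,0],"fingers": 1},{"delta_pos": [0.0033,0,0],"turn": [0,0,0],"fingers": 1},{"delta_pos": [0.005,0,0],"turn": [0,0,0],"fingers": 1},{"delta_pos": [0.0067,0,0],"turn": [0,0,0],"fingers": 1},{"delta_pos": [0.0083,0,0],"turn": [0,0,0],"fingers": 1},{"delta_pos": [0.01,0,0],"turn": [0,0,0],"fingers": 1},{"delta_pos": [0.0117,0,0],"turn": [0,0,0],"fingers": 1},{"delta_pos": [0.0133,0,0],"turn": [0,0,0],"fingers": 1},{"delta_pos": [0.015,0,0],"turn": [0,0,0],"fingers": 1},{"delta_pos": [0.0167,0,0],"turn": [0,0,0],"fingers": 1},{"delta_pos": [0.0183,0,0],"turn": [0,0,0],"fingers": 1},{"delta_pos": [0.02,0,0],"turn": [0,0,0],"fingers": 1}]'

```text
clock: 12.0
position: [0.4543, -0.0193, 0.1343]
ee_rot: [0.025, 1.0, 0.0, 0.0]
ft_force: [4.6, -0.6, -4.5]
grip_width: 0.145
grasp_force: 107.2
```

```bash
python3 d.py; python3 leg.py c
```

```text
t 12.00 p [ 0.4543 -0.0193  0.1343] yaw -0.0498 z [ 1.e-04  1.e-04 -1.e+00] F [ 4.55 -0.59 -4.47] M [ 0.03 -0.91  0.05] w 0.145 g 107.2
scene leg 50 [ 0.6247 -0.0344  0.0838] [ 0.6318 -0.0278  0.1311] [ 0.6278 -0.0319  0.108 ]
green 127 [ 0.6119 -0.0482  0.0502] [ 0.6244 -0.015   0.0807] [ 0.6151 -0.0324  0.0669]
top leg 6 [ 0.6264 -0.0308  0.0888] [ 0.6292 -0.0295  0.1267] [ 0.6284 -0.0301  0.1061]
green 12 [ 0.6127 -0.0399  0.0747] [ 0.6209 -0.0317  0.0814] [ 0.6167 -0.0349  0.0784]
```

To row units: 0.012 m / 0.6 = 0.02, 0.011 m / 0.6 = 0.0183.

Call:
move_arm --plan '[{"delta_pos": [0.0017,0,0],"turn": [0,0,0],"fingers": 1},{"delta_pos": [0.0033,0,0],"turn": [0,0,0],"fingers": 1},{"delta_pos": [0.005,0,0],"turn": [0,0,0],"fingers": 1},{"delta_pos": [0.0067,0,0],"turn": [0,0,0],"fingers": 1},{"delta_pos": [0.0083,0,0],"turn": [0,0,0],"fingers": 1},{"delta_pos": [0.01,0,0],"turn": [0,0,0],"fingers": 1},{"delta_pos": [0.0117,0,0],"turn": [0,0,0],"fingers": 1},{"delta_pos": [0.0133,0,0],"turn": [0,0,0],"fingers": 1},{"delta_pos": [0.015,0,0],"turn": [0,0,0],"fingers": 1},{"delta_pos": [0.0167,0,0],"turn": [0,0,0],"fingers": 1},{"delta_pos": [0.0183,0,0],"turn": [0,0,0],"fingers": 1},{"delta_pos": [0.02,0,0],"turn": [0,0,0],"fingers": 1}]'

```text
clock: 13.6
position: [0.4424, -0.0187, 0.1343]
ee_rot: [0.025, 1.0, 0.0, 0.0]
ft_force: [5.3, -0.2, -4.7]
grip_width: 0.143
grasp_force: 107.2
```

```bash
python3 d.py
```

```text
t 13.60 p [ 0.4424 -0.0187  0.1343] yaw -0.0498 z [ 1.e-04  1.e-04 -1.e+00] F [ 5.31 -0.19 -4.65] M [ 0.03 -0.96  0.06] w 0.143 g 107.2
```

To row units: 0.003 m / 0.6 = 0.005, 0.0025 m / 0.6 = 0.0042.

Call:
move_arm --plan '[{"delta_pos": [0.0008,0,0],"turn": [0,0,0],"fingers": 1},{"delta_pos": [0.0017,0,0],"turn": [0,0,0],"fingers": 1},{"delta_pos": [0.0025,0,0],"turn": [0,0,0],"fingers": 1},{"delta_pos": [0.0033,0,0],"turn": [0,0,0],"fingers": 1},{"delta_pos": [0.0042,0,0],"turn": [0,0,0],"fingers": 1},{"delta_pos": [0.005,0,0],"turn": [0,0,0],"fingers": 1}]'

```text
clock: 14.35
position: [0.4394, -0.0185, 0.1343]
ee_rot: [0.025, 1.0, 0.0, 0.0]
ft_force: [5.3, -0.1, -5.6]
grip_width: 0.143
grasp_force: 107.2
```

To row units: 0.0015 m / 0.6 = 0.0025, 0.001 m / 0.6 = 0.0017.

Call:
move_arm --plan '[{"delta_pos": [0.0008,0,0],"turn": [0,0,0],"fingers": 1},{"delta_pos": [0.0017,0,0],"turn": [0,0,0],"fingers": 1},{"delta_pos": [0.0025,0,0],"turn": [0,0,0],"fingers": 1}]'

```text
clock: 14.72
position: [0.4379, -0.0185, 0.1343]
ee_rot: [0.025, 1.0, 0.0, 0.0]
ft_force: [4.9, -0.0, -4.7]
grip_width: 0.141
grasp_force: 107.2
```

Travel is now about 33 mm, so from here I'll take 1 mm per call in 0.5 mm rows.

To row units: 0.001 m / 0.6 = 0.0017, 0.0005 m / 0.6 = 0.0008.

Call:
move_arm --plan '[{"delta_pos": [0.0008,0,0],"turn": [0,0,0],"fingers": 1},{"delta_pos": [0.0017,0,0],"turn": [0,0,0],"fingers": 1}]'

```text
clock: 14.98
position: [0.4369, -0.0184, 0.1343]
ee_rot: [0.025, 1.0, 0.0, 0.0]
ft_force: [5.9, 0.2, -5.2]
grip_width: 0.144
grasp_force: 107.2
```

To row units: 0.0006 m / 0.6 = 0.001, 0.0003 m / 0.6 = 0.0005.

Call:
move_arm --plan '[{"delta_pos": [0.0005,0,0],"turn": [0,0,0],"fingers": 1},{"delta_pos": [0.001,0,0],"turn": [0,0,0],"fingers": 1}]'

```text
clock: 15.22
position: [0.4363, -0.0184, 0.1343]
ee_rot: [0.025, 1.0, 0.0, 0.0]
ft_force: [6.1, -0.1, -5.6]
grip_width: 0.144
grasp_force: 107.2
```

To row units: 0.0006 m / 0.6 = 0.001, 0.0003 m / 0.6 = 0.0005.

Call:
move_arm --plan '[{"delta_pos": [0.0005,0,0],"turn": [0,0,0],"fingers": 1},{"delta_pos": [0.001,0,0],"turn": [0,0,0],"fingers": 1}]'

```text
clock: 15.48
position: [0.4357, -0.0184, 0.1343]
ee_rot: [0.025, 1.0, 0.0, 0.0]
ft_force: [4.9, -0.7, -5.0]
grip_width: 0.147
grasp_force: 107.2
```

To row units: 0.0006 m / 0.6 = 0.001, 0.0003 m / 0.6 = 0.0005.

Call:
move_arm --plan '[{"delta_pos": [0.0005,0,0],"turn": [0,0,0],"fingers": 1},{"delta_pos": [0.001,0,0],"turn": [0,0,0],"fingers": 1}]'

```text
clock: 15.72
position: [0.4351, -0.0183, 0.1343]
ee_rot: [0.025, 1.0, 0.0, 0.0]
ft_force: [6.0, -0.1, -5.1]
grip_width: 0.142
grasp_force: 107.2
```

To row units: 0.0006 m / 0.6 = 0.001, 0.0003 m / 0.6 = 0.0005.

Call:
move_arm --plan '[{"delta_pos": [0.0005,0,0],"turn": [0,0,0],"fingers": 1},{"delta_pos": [0.001,0,0],"turn": [0,0,0],"fingers": 1}]'

```text
clock: 15.98
position: [0.4345, -0.0183, 0.1343]
ee_rot: [0.025, 1.0, 0.0, 0.0]
ft_force: [5.6, 0.1, -5.5]
grip_width: 0.144
grasp_force: 107.2
```

To row units: 0.0006 m / 0.6 = 0.001, 0.0003 m / 0.6 = 0.0005.

Call:
move_arm --plan '[{"delta_pos": [0.0005,0,0],"turn": [0,0,0],"fingers": 1},{"delta_pos": [0.001,0,0],"turn": [0,0,0],"fingers": 1}]'

```text
clock: 16.23
position: [0.4339, -0.0183, 0.1343]
ee_rot: [0.025, 1.0, 0.0, 0.0]
ft_force: [5.9, 0.1, -5.0]
grip_width: 0.145
grasp_force: 107.2
```

To row units: 0.0006 m / 0.6 = 0.001, 0.0003 m / 0.6 = 0.0005.

Call:
move_arm --plan '[{"delta_pos": [0.0005,0,0],"turn": [0,0,0],"fingers": 1},{"delta_pos": [0.001,0,0],"turn": [0,0,0],"fingers": 1}]'

```text
clock: 16.48
position: [0.4336, -0.0183, 0.1344]
ee_rot: [0.025, 1.0, 0.0, 0.0]
ft_force: [7.0, -0.5, -6.4]
grip_width: 0.146
grasp_force: 107.2
```

Call:
move_arm --plan '[{"delta_pos": [0.0005,0,0],"turn": [0,0,0],"fingers": 1},{"delta_pos": [0.0005,0,0],"turn": [0,0,0],"fingers": 1}]'

```text
clock: 16.73
position: [0.4336, -0.0183, 0.1344]
ee_rot: [0.025, 1.0, 0.0, 0.001]
ft_force: [8.7, 0.2, -7.6]
grip_width: 0.144
grasp_force: 107.2
```

Call:
move_arm --plan '[{"delta_pos": [0.0005,0,0],"turn": [0,0,0],"fingers": 1},{"delta_pos": [0.0007,0,0],"turn": [0,0,0],"fingers": 1}]'

```text
clock: 16.98
position: [0.4335, -0.0183, 0.1345]
ee_rot: [0.025, 1.0, 0.0, 0.001]
ft_force: [10.2, -0.0, -8.4]
grip_width: 0.144
grasp_force: 107.2
```

To row units: 0.0002 m / 0.6 = 0.0003.

Call:
move_arm --plan '[{"delta_pos": [0.0003,0,0],"turn": [0,0,0],"fingers": 1},{"delta_pos": [0.0003,0,0],"turn": [0,0,0],"fingers": 1},{"delta_pos": [0.0003,0,0],"turn": [0,0,0],"fingers": 1},{"delta_pos": [0.0003,0,0],"turn": [0,0,0],"fingers": 1}]'

```text
clock: 17.48
position: [0.4335, -0.0182, 0.1346]
ee_rot: [0.025, 1.0, -0.0, 0.001]
ft_force: [12.3, -0.1, -9.4]
grip_width: 0.145
grasp_force: 107.2
```

Call:
move_arm --plan '[{"delta_pos": [0,0,0],"turn": [0,0,0],"fingers": 1},{"delta_pos": [0,0,0],"turn": [0,0,0],"fingers": 1},{"delta_pos": [0,0,0],"turn": [0,0,0],"fingers": 1},{"delta_pos": [0,0,0],"turn": [0,0,0],"fingers": 1}]'

```text
clock: 17.98
position: [0.4335, -0.0183, 0.1346]
ee_rot: [0.025, 1.0, -0.0, 0.001]
ft_force: [11.5, 0.2, -10.1]
grip_width: 0.146
grasp_force: 107.2
```

Call:
move_arm --plan '[{"delta_pos": [0,0,0],"turn": [0,0,0],"fingers": 1},{"delta_pos": [0,0,0],"turn": [0,0,0],"fingers": 1},{"delta_pos": [0,0,0],"turn": [0,0,0],"fingers": 1},{"delta_pos": [0,0,0],"turn": [0,0,0],"fingers": 1}]'

```text
clock: 18.48
position: [0.4335, -0.0183, 0.1345]
ee_rot: [0.025, 1.0, -0.0, 0.001]
ft_force: [11.9, -0.5, -8.8]
grip_width: 0.143
grasp_force: 107.2
```

```bash
python3 d.py; python3 leg.py d
```

```text
t 18.48 p [ 0.4335 -0.0183  0.1345] yaw -0.0498 z [ 2.8e-03 -1.0e-04 -1.0e+00] F [11.94 -0.52 -8.77] M [-0.04 -2.1   0.05] w 0.143 g 107.2
scene leg 66 [ 0.6041 -0.034   0.0831] [ 0.6109 -0.0248  0.1315] [ 0.6073 -0.03    0.1065]
green 131 [ 0.5899 -0.0476  0.0501] [ 0.6048 -0.0139  0.0803] [ 0.5942 -0.0321  0.0664]
green 18 [ 0.5905 -0.0396  0.06  ] [ 0.6026 -0.0309  0.0829] [ 0.595  -0.035   0.0754]
```

At the stop: the lever moved about 37.5 mm, which puts it −17.5 mm from the box origin (within the given range), with about 12 N held. I'll hold a little longer, then unhook forward and lift.

To row units: -0.01 m / 0.6 = -0.0167, -0.009 m / 0.6 = -0.015.

Call:
move_arm --plan '[{"delta_pos": [0,0,0],"turn": [0,0,0],"fingers": 1},{"delta_pos": [0,0,0],"turn": [0,0,0],"fingers": 1},{"delta_pos": [0,0,0],"turn": [0,0,0],"fingers": 1},{"delta_pos": [-0.0017,0,0],"turn": [0,0,0],"fingers": 1},{"delta_pos": [-0.005,0,0],"turn": [0,0,0],"fingers": 1},{"delta_pos": [-0.01,0,0],"turn": [0,0,0],"fingers": 1},{"delta_pos": [-0.015,0,0],"turn": [0,0,0],"fingers": 1},{"delta_pos": [-0.0167,0,0],"turn": [0,0,0],"fingers": 1},{"delta_pos": [-0.0167,0,0],"turn": [0,0,0],"fingers": 1}]'

```text
clock: 19.7
position: [0.4423, -0.0187, 0.1342]
ee_rot: [0.025, 1.0, -0.0, -0.0]
ft_force: [0.1, -0.5, -1.7]
grip_width: 0.141
grasp_force: 107.9
```

```bash
python3 d.py; python3 leg.py e
```

```text
t 19.70 p [ 0.4423 -0.0187  0.1342] yaw -0.0498 z [-3.e-04 -1.e-04 -1.e+00] F [ 0.11 -0.48 -1.72] M [-0.01  0.08 -0.01] w 0.141 g 107.9
scene leg 63 [ 0.612  -0.0342  0.0832] [ 0.6206 -0.0253  0.1304] [ 0.6161 -0.0313  0.1072]
green 129 [ 0.5901 -0.0472  0.0505] [ 0.6059 -0.0145  0.0808] [ 0.5944 -0.032   0.067 ]
green 7 [ 0.5945 -0.037   0.0724] [ 0.602  -0.0313  0.0795] [ 0.5977 -0.033   0.0768]
```

To row units: -0.116 m / 0.6 = -0.1933, -0.11 m / 0.6 = -0.1833.

Call:
move_arm --plan '[{"delta_pos": [0,0,-0.0167],"turn": [0,0,0],"fingers": 1},{"delta_pos": [0,0,-0.0417],"turn": [0,0,0],"fingers": 1},{"delta_pos": [0,0,-0.075],"turn": [0,0,0],"fingers": 1},{"delta_pos": [0,0,-0.1167],"turn": [0,0,0],"fingers": 1},{"delta_pos": [0,0,-0.1583],"turn": [0,0,0],"fingers": 1},{"delta_pos": [0,0,-0.1833],"turn": [0,0,0],"fingers": 1},{"delta_pos": [0,0,-0.1933],"turn": [0,0,0],"fingers": 1},{"delta_pos": [0,0,-0.1933],"turn": [0,0,0],"fingers": 1}]'

```text
clock: 20.8
position: [0.4423, -0.0187, 0.2502]
ee_rot: [0.025, 1.0, 0.0, -0.0]
ft_force: [-0.5, 1.1, -1.7]
grip_width: 0.148
grasp_force: 107.9
```

```bash
python3 leg.py f; python3 d.py "0.4941 -0.3014 0.25 -0.2278"
```

```text
scene leg 130 [ 0.6126 -0.0348  0.1638] [ 0.6202 -0.0254  0.2467] [ 0.6157 -0.0304  0.2074]
green 129 [ 0.5901 -0.0482  0.0501] [ 0.6    -0.0148  0.0789] [ 0.5942 -0.0318  0.0658]
top leg 8 [ 0.6132 -0.0305  0.194 ] [ 0.6184 -0.0283  0.2377] [ 0.6152 -0.0292  0.2156]
t 20.90 p [ 0.442  -0.0187  0.2496] yaw -0.0499 z [-1.1e-03 -3.0e-04 -1.0e+00] F [-0.96 -0.04 -2.23] M [ 0.06  0.05 -0.03] w 0.144 g 107.9
0.4941 -0.3014 0.25 -0.2278 -> [-0.0661 -0.2797 -0.0004] [-0.0004 -0.0011  0.1779]
```

To row units: -0.28 m / 0.6 = -0.4667, -0.06 m / 0.6 = -0.1, 0.04 rad / 4 = 0.01.

Call:
move_arm --plan '[{"delta_pos": [-0.0033,-0.0167,0],"turn": [0,0,0.0013],"fingers": 1},{"delta_pos": [-0.0117,-0.05,0],"turn": [0,0,0.005],"fingers": 1},{"delta_pos": [-0.025,-0.1083,0],"turn": [0,0,0.01],"fingers": 1},{"delta_pos": [-0.0417,-0.175,0],"turn": [0,0,0.0163],"fingers": 1},{"delta_pos": [-0.0567,-0.2417,0],"turn": [0,0,0.0225],"fingers": 1},{"delta_pos": [-0.0733,-0.3083,0],"turn": [0,0,0.0288],"fingers": 1},{"delta_pos": [-0.0883,-0.375,0],"turn": [0,0,0.035],"fingers": 1},{"delta_pos": [-0.1,-0.425,0],"turn": [0,0,0.04],"fingers": 1},{"delta_pos": [-0.1083,-0.4567,0],"turn": [0,0,0.043],"fingers": 1},{"delta_pos": [-0.11,-0.4667,0],"turn": [0,0,0.0445],"fingers": 1},{"delta_pos": [-0.11,-0.4667,0],"turn": [0,0,0.0445],"fingers": 1},{"delta_pos": [-0.11,-0.4667,0],"turn": [0,0,0.0445],"fingers": 1}]'

```text
clock: 22.4
position: [0.4944, -0.301, 0.2503]
ee_rot: [0.113, 0.994, 0.0, 0.0]
ft_force: [0.3, -0.6, -1.9]
grip_width: 0.144
grasp_force: 107.9
```

```bash
python3 d.py "0.4941 -0.3012 0.15 -0.2278" "0.4941 -0.3012 0.119 -0.2278"
```

```text
t 22.40 p [ 0.4944 -0.301   0.2503] yaw -0.2268 z [ 2.e-04  5.e-04 -1.e+00] F [ 0.32 -0.62 -1.85] M [ 0.05 -0.   -0.  ] w 0.144 g 107.9
0.4941 -0.3012 0.15 -0.2278 -> [ 0.0003 -0.0004  0.1003] [0.0006 0.     0.001 ]
0.4941 -0.3012 0.119 -0.2278 -> [ 0.0003 -0.0004  0.1313] [0.0006 0.     0.001 ]
```

Call:
move_arm --plan '[{"delta_pos": [0,0,0.0333],"turn": [0,0,0],"fingers": 1},{"delta_pos": [0,0,0.075],"turn": [0,0,0],"fingers": 1},{"delta_pos": [0,0,0.1167],"turn": [0,0,0],"fingers": 1},{"delta_pos": [0,0,0.15],"turn": [0,0,0],"fingers": 1},{"delta_pos": [0,0,0.175],"turn": [0,0,0],"fingers": 1},{"delta_pos": [0,0,0.1917],"turn": [0,0,0],"fingers": 1},{"delta_pos": [0,0,0.2033],"turn": [0,0,0],"fingers": 1},{"delta_pos": [0,0,0.2117],"turn": [0,0,0],"fingers": 1},{"delta_pos": [0,0,0.2133],"turn": [0,0,0],"fingers": 1},{"delta_pos": [0,0,0.215],"turn": [0,0,0],"fingers": 1},{"delta_pos": [0,0,0.2167],"turn": [0,0,0],"fingers": 1}]'

```text
clock: 23.78
position: [0.4945, -0.3017, 0.1205]
ee_rot: [0.114, 0.994, -0.0, 0.0]
ft_force: [0.0, 0.3, -3.0]
grip_width: 0.141
grasp_force: 107.9
```

```bash
python3 d.py
```

```text
t 23.77 p [ 0.4945 -0.3017  0.1205] yaw -0.2278 z [ 5.e-04 -1.e-04 -1.e+00] F [ 0.04  0.34 -2.99] M [0.08 0.03 0.03] w 0.141 g 107.9
```

To row units: 0.001 m / 0.6 = 0.0017, 0.0005 m / 0.6 = 0.0008.

Call:
move_arm --plan '[{"delta_pos": [0,0,0.0008],"turn": [0,0,0],"fingers": 1},{"delta_pos": [0,0,0.0017],"turn": [0,0,0],"fingers": 1},{"delta_pos": [0,0,0.0017],"turn": [0,0,0],"fingers": 1}]'

```text
clock: 24.15
position: [0.4944, -0.3016, 0.1193]
ee_rot: [0.114, 0.994, 0.0, 0.0]
ft_force: [0.7, 0.2, -2.8]
grip_width: 0.147
grasp_force: 107.9
```

```bash
python3 d.py
```

```text
t 24.15 p [ 0.4944 -0.3016  0.1193] yaw -0.2278 z [ 0.e+00  1.e-04 -1.e+00] F [ 0.66  0.16 -2.75] M [ 0.    0.06 -0.  ] w 0.147 g 107.9
```

To row units: 0.001 m / 0.6 = 0.0017, 0.0005 m / 0.6 = 0.0008.

Call:
move_arm --plan '[{"delta_pos": [0,0,0.0008],"turn": [0,0,0],"fingers": 1},{"delta_pos": [0,0,0.0017],"turn": [0,0,0],"fingers": 1},{"delta_pos": [0,0,0.0017],"turn": [0,0,0],"fingers": 1}]'

```text
clock: 24.52
position: [0.4944, -0.3016, 0.119]
ee_rot: [0.114, 0.994, 0.0, 0.0]
ft_force: [-3.4, 3.4, 8.5]
grip_width: 0.142
grasp_force: 109.5
```

To row units: -0.16 m / 0.6 = -0.2667, -0.12 m / 0.6 = -0.2.

Call:
move_arm --plan '[{"delta_pos": [0,0,-0.0008],"turn": [0,0,0],"fingers": 1},{"delta_pos": [0,0,-0.0008],"turn": [0,0,0],"fingers": 0.75},{"delta_pos": [0,0,-0.0008],"turn": [0,0,0],"fingers": 0.5},{"delta_pos": [0,0,-0.0008],"turn": [0,0,0],"fingers": 0.2},{"delta_pos": [0,0,-0.0008],"turn": [0,0,0],"fingers": 0.2},{"delta_pos": [0,0,-0.0008],"turn": [0,0,0],"fingers": 0.2},{"delta_pos": [0,0,-0.0167],"turn": [0,0,0],"fingers": 0.2},{"delta_pos": [0,0,-0.0667],"turn": [0,0,0],"fingers": 0.2},{"delta_pos": [0,0,-0.1333],"turn": [0,0,0],"fingers": 0.2},{"delta_pos": [0.0333,0,-0.2],"turn": [0,0,0],"fingers": 0.2},{"delta_pos": [0.05,0,-0.2667],"turn": [0,0,0],"fingers": 0.2},{"delta_pos": [0.05,0,-0.2667],"turn": [0,0,0],"fingers": 0.2}]'

```text
clock: 26.02
position: [0.4655, -0.296, 0.2817]
ee_rot: [0.114, 0.993, -0.0, 0.003]
ft_force: [0.5, -0.8, 0.1]
grip_width: 0.797
grasp_force: 0.0
```

```bash
python3 d.py
python3 - <<'E'
from h import *
from workcell import camera
c=wrist('w3');h=cv2.cvtColor(c['color'],cv2.COLOR_RGB2HSV).astype(int)
m=(h[...,0]>=5)&(h[...,0]<=22)&(h[...,1]>140)&(h[...,2]>100)
P,_,_=pts(c,m);P=P[(P[:,2]>.13)&(P[:,2]<.145)&(P[:,1]<-.25)];print(np.median(P[:,2]),cv2.minAreaRect(P[:,:2].astype(np.float32)*1000))
s=camera('scene');a=cv2.resize(s['color'][130:300,220:520,::-1],None,fx=2,fy=2)
o=np.zeros((600,800,3),np.uint8);o[:340,:600]=a;w=cv2.resize(c['color'][...,::-1],(416,260));o[340:,:416]=w
cv2.imwrite('pics/fin.png',o)
M=mask(s,'green');P,_,_=pts(s,M);P=P[(P[:,2]>.05)&(P[:,2]<.085)&(P[:,0]<.7)];print('green',P.mean(0))
M=mask(s,'red');P,_,_=pts(s,M);P=P[(P[:,2]>.05)&(P[:,2]<.085)&(P[:,0]<.7)];print('red',P.mean(0))
E
```

```text
t 26.02 p [ 0.4655 -0.296   0.2817] yaw -0.2287 z [ 5.7e-03 -8.0e-04 -1.0e+00] F [ 0.52 -0.8   0.14] M [-0.03 -0.01 -0.02] w 0.797 g 0.0
0.13697979335162913 ((496.1186828613281, -301.2978820800781), (13.531100273132324, 103.0829849243164), 77.36016082763672)
green [ 0.5940573  -0.03201443  0.06644667]
red [0.62856688 0.06601193 0.06536721]
```

View pics/fin.png

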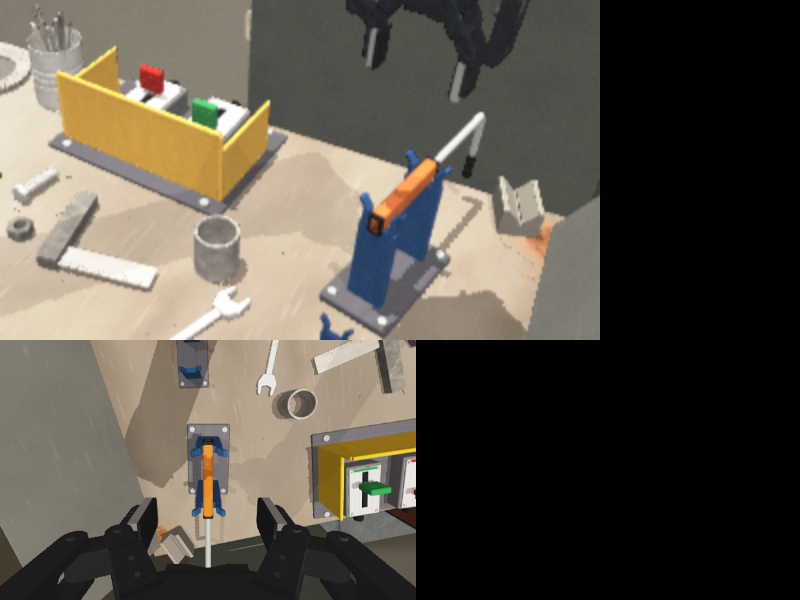

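The final picture shows the rod level in both notches, with the handle from (375,222) to (437,165) and its top at 137 mm as before. The green knob at (205,112) is at its stop, red has not moved, and the gripper is clear.

```bash
python3 -c "
from workcell import hand_in
print(hand_in())"
```

```text
the job is handed in; nothing more can be done
None
```

The job is handed in at about 26 s: the green lever is hard against its stop after about 12 N held for over a second, the rod is back in both notches of its rest, the red lever has not moved, and the gripper is clear.

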